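# Lock a gel cassette in its casting stand with the wedge

## Robot

A 6-joint arm with a two-finger parallel gripper is mounted at the origin on a cart in front of the work surface, level with it; the furniture and walls round the work are solid. World frame = base frame: x ahead of the robot, y to its left, z up, the work surface at z = 0. Lengths are in m, angles in rad, forces in N, time in s.
With the tool pointing down it reaches from about 0.325 to 0.9 m from the base axis. Payload 6.1 kg.
Tool frame: the origin (TCP) lies midway between the tips of the shut fingers; the grasp point (between the pads) lies behind it (bot.grip_depth is the z of the grasp point in the tool frame, in m); z points along the fingers, y is the line along which they close (so a half turn about z gives the same grasp; the last joint's range is limited). The gripper opens to 85 mm and grips with 20 to 120 N. Pads are 22 mm wide; open, the fingers measure 114 mm over their backs; the gripper's body (76 mm by 85 mm) begins 54 mm behind the grasp point. The pads swing forward as they close: fully open they stand 13 mm farther back than shut.
Start: joints at [-1.431, 0.22, 1.526, -0, 1.395, -0.126], TCP at [0.164, -0.603, 0.231] pointing down, gripper open.
Joint ranges: [-2.98, 2.98], [-0.91, 2.08], [0.09, 2.57], [-1.24, 4.39], [0.2, 2.65], [-2.68, 2.68]. Speed limits (rad/s): [2.57, 2.57, 3.01, 3.14, 3.14, 3.14].

## Interface

Orientations are given as a rotation vector (axis times angle).
In Python, from cell import get_state, cams, sign_off, bot gives the robot as it stands. The module is installed in compiled form; this text tells all that it offers.
- The arm moves only by the tool send_rows, never from a script. Its argument "moves" is one flat list of numbers, 4 for each row, row after row: the shift along the tool's x, y, z each as a share of 300 mm, from -1 to 1, then the turn about the tool's z as a share of 45 degrees, from -1 to 1. In form: [dx, dy, dz, twist, dx, dy, dz, twist, ...]. A call has 1 to 10 rows; each row shifts and turns the commanded pose from where the row before left it, along the tool's axes as they then stand; what a row does not reach is not made up. A row lasts 1/10 s, in which the tool goes at most 50 mm and 8.59 degrees, less where a joint would pass 70% of its speed; a pose out of reach is approached as far as the arm can. A call with a number of a shift or a turn outside -1 to 1 is refused whole. A call with a gripper value outside its range is refused whole. "gripper" is the gripper command: -1 is shut, 1 is fully open, values between are in proportion, set as the call begins (left out, the last holds). The fingers move at their own pace and stop on an object; "force" is the grip in N (left out, the last holds). Time passes only in rows, so rows that do not move let the fingers close. It gives the time, the measured TCP pose, the force, the opening and the grip force at its end, in the units of the state.
- get_state(): the state, without advancing time (a new reading comes with each control period).
- cams.snapshot(name): name is "side" or "top"; returns a dict with "img" (384x512x3 uint8, red, green, blue), "mtx" (3x3 intrinsics, pixels), "eye" and "attitude" of the camera in the world. Camera axes: x right, y down, z forward; pixel columns grow to the right and rows downward; lengths in m; the calibration is good to about 2 mm. A picture is of the moment at which its call begins. There is no depth.
- sign_off(): hands the job in; it is judged then, once.
Trained networks look in the newest picture that a camera, given by its name, has taken for a name from the list of things; names that differ only in an ending like _2 or _b are one class to them, and where a whole thing is asked for, a point or a joint stands for the part that bears it (a point fixed in the world has none). Each returns a list of dicts, best first, with "conf" (0 to 1); they miss things now and then, are a little off and sometimes report something else, mostly with a low value. They report only what shows in the picture. A call takes as long as a camera call. They do not tell look-alikes from the thing itself.
- cams.spot_in(camera, query): "rect" ([centre column, centre row, width, height] in pixels, round what is visible of it).
The state is a dict: "clock": time; "joint_pos": joint angles; "dq": joint speeds; "effort": joint torques, N m; "ee_pos": TCP position; "eef_rot": TCP orientation; "contact_force": force on the tool from outside, world axes, zero at the start; "wrist_torque": the same for the moment, N m; "width": opening from 0.0 (shut) to 1.0 (fully open); "grip_force": force on a finger pad.
Only numpy, scipy, OpenCV 4.12 (cv2) and the standard library are available. Lean on these libraries where they do the work, as an engineer would, in place of code of your own. Each camera call takes 0.05 s, during which the arm holds its last target. There are 200 camera calls.

## Task

Clamp the gel cassette in the casting stand: slide the loose cassette back until it stands flat against the black gasket, set the wedge upright into the slot in front of it and let go of it there, then tap or press the wedge down from above until it has squeezed the gasket right up, locks the cassette tight and will go no further. Feel for it and go gently, because the glass cracks if the wedge is over-driven; do not knock the things lying round about.

Things in the scene. Friction and masses are not known exactly. Their poses are not given: they have to be found in the camera images.
- stand: White casting stand, fixed, base 128 x 156 mm, 84 mm high. x points from the jaw (robot side) to the gasket, y along the cassette's width, z up; yaw within 0.3 rad. Origin at bench level below the middle of the relaxed gasket's face, so that face is x = 0. The cassette stands on its floor, 14 mm above the bench, between end guides at y = +-54.5 mm, 60 mm high. Nothing of it is higher than 84 mm.
- gasket (a point): Middle of the relaxed gasket's face on the stand (x = 0, y = 0, 47 mm above the bench); axes as the stand. Black rubber sheet, 96 mm wide, 18 to 76 mm above the bench, on a white wall 78 mm high. It starts to give at about 3 N, gives 3 mm in all at 3 N per mm, and is then solid.
- slot (a point): Middle of the wedge slot's mouth, fixed on the stand at x = -16 mm, y = 0, 80 mm above the bench; axes as the stand. With the cassette back against the gasket (front face at x = -9 mm) the slot is 14 mm (+-3.2 mm) wide here, narrowing downwards 1 in 5 to the lower edge of the jaw's lip 54 mm above the bench, open below. With the cassette forward it is too narrow for the wedge.
- jaw (a point): Point on the stand under the aluminium jaw (x = -40 mm, y = 0, 14 mm above the bench); axes as the stand. The jaw's lip, 54 to 80 mm above the bench, faces the gasket and has a sloped groove for the wedge, 48 mm wide about y = 0, with a lead-in chamfer on top. Two thumb nuts set the jaw by hand: it stands up to 3.2 mm nearer or farther along x than normal, which no pose shows.
- cassette_center (a point): Centre of the gel cassette: glass and white ceramic plates, 9 mm thick (x), 100 mm wide (y), 100 mm high (z), 170 g, upright and loose on the stand's floor, 4 to 11 mm short of the gasket. Grip its thickness from above: its top, 114 mm above the bench, is 30 mm clear of the stand. Pushed at the top it tips. Touching the gasket this point is at stand x = -4.5 mm, gasket fully squeezed -1.5 mm.
- wedge_head (a point): Centre of the head, 24 (x) x 44 (y) x 24 mm (z), of the loose grey plastic wedge, 90 g; flat top 12 mm above this point. Grip it across y. It starts upright in the tapered pocket (floor 10 mm above the bench, 1 mm play) of a fixed white rest 72 x 65 mm, 42 mm high: lift it straight up. The wedge's x axis is to point as the stand's x. It may be tapped with the shut fingers on the top's middle.
- wedge_foot (a point): Middle of the wedge's foot, 8 x 40 mm, 92 mm below the head's centre and 8 mm from it towards +x; same axes. The wedge is 40 mm wide and 80 mm long below the head. Its +x face is upright, 4 mm from this point, and goes against the cassette; its -x face slopes 1 in 5, to 24 mm thick under the head, and goes against the jaw.
- wedge_top (a point): Middle of the wedge's flat top. In the slot the wedge meets resistance when its top is about 154 mm above the bench and is home about 15 mm lower, both up to 16 mm more or less with the jaw's setting. Pushing it down takes 3 N at first, 8 to 14 N as the gasket closes, then it goes solid. A push of 15 to 20 N is right; beyond about 30 N the glass may crack. It holds by friction when let go.
- timer: Bystander: white lab timer, 66 x 66 x 21 mm, lying on the bench; origin under its middle.
- forceps: Bystander: steel forceps, 133 mm long, 10 mm high, lying on the bench; origin under its middle.
- tape_0: Bystander: roll of tan tape, 76 mm across, 19 mm high, lying flat on the bench; origin under its middle.
- marker_3: Bystander: blue marker pen, 140 mm long, 14 mm high, lying on the bench; origin under its middle.
There are look-alikes about, which are no part of the job. Leave any yellow look-alike of the stand alone.

How it is judged:
By the outcome, as a careful person would: the job done as asked, in the order asked, and still so for the second after the job is handed in, with the robot touching nothing.
It also fails if it takes over 64 s, if anything falls off the work surface, if the arm or the gripper's body presses on something with over 40 N, if the wrist force passes 120 N, or if a joint passes its speed limit or range.

## Working session

There is one attempt and no reset: what is moved stays moved. The work goes in short steps, Python scripts to look and compute and a tool call to move; the robot and the scene stay as the last step left them, time stands still between calls to the robot, and variables do not carry over. Pictures are saved under pics/ and viewed, at most 10 in all, crops included, and the job is handed in when it is done.

Besides the shell and the picture viewer there is one more tool, called after "Call:" by a JSON object that holds its "method" and its "body", one argument or row to a line. send_rows: Moves the arm, as the interface text tells. Shift numbers are shares of 300 mm and turn numbers shares of 45 degrees, none past 1 either way. Its arguments: {"type":"object","properties":{"moves":{"type":"array"},"gripper":{"type":"number"},"force":{"type":"number"}},"required":["moves"]}

```bash
mkdir -p pics; cat > h.py <<'E'
import numpy as np, cv2
from cell import get_state, cams, sign_off, bot
from scipy.spatial.transform import Rotation as R
def snap(n,f=None):
    s=cams.snapshot(n)
    if f: cv2.imwrite('pics/'+f,s['img'][:,:,::-1])
    return s
def rot(s):
    a=np.array(s['attitude'],float)
    return a if a.shape==(3,3) else R.from_rotvec(a).as_matrix()
def ray(s,u,v):
    d=rot(s)@np.linalg.solve(np.array(s['mtx']),[u,v,1.]); return np.array(s['eye']),d/np.linalg.norm(d)
def atz(s,u,v,z):
    e,d=ray(s,u,v); return e+d*(z-e[2])/d[2]
def proj(s,p):
    c=rot(s).T@(np.array(p,float)-s['eye']); q=np.array(s['mtx'])@c; return q[:2]/q[2]
def tri(s1,a,s2,b):
    e1,d1=ray(s1,*a); e2,d2=ray(s2,*b)
    t=np.linalg.lstsq(np.c_[d1,-d2],e2-e1,rcond=None)[0]
    p,q=e1+t[0]*d1,e2+t[1]*d2; return (p+q)/2,np.linalg.norm(p-q)
E
python3 - <<'E'
from h import *
np.set_printoptions(precision=3,suppress=True)
for n in('top','side'):
    s=snap(n,n+'0.png'); print(n,s['eye'],s['attitude'],s['mtx'])
    for q in('stand','cassette_center','wedge_head','wedge_top','gasket','slot','jaw','timer','forceps','tape_0','marker_3'):
        print(q,[(np.round(r['rect']).astype(int).tolist(),round(r['conf'],2)) for r in cams.spot_in(n,q)][:4])
st=get_state();print(st['ee_pos'],st['eef_rot'],st['clock'],bot.grip_depth)
E
```

```text
top [ 0.25  -0.062  1.572] [-2.09   2.132 -0.173] [[482.921   0.    262.335]
 [  0.    482.921 188.858]
 [  0.      0.      1.   ]]
stand [([262, 203, 54, 48], 0.89), ([408, 208, 52, 42], 0.87)]
cassette_center [([260, 196, 35, 10], 0.6)]
wedge_head [([178, 210, 19, 8], 0.45), ([261, 204, 56, 51], 0.37)]
wedge_top [([176, 212, 19, 10], 0.72)]
gasket [([405, 210, 59, 43], 0.87), ([263, 203, 55, 46], 0.75)]
slot [([407, 210, 54, 44], 0.9), ([262, 202, 55, 52], 0.8)]
jaw [([261, 203, 56, 50], 0.88), ([406, 208, 54, 45], 0.75)]
timer [([167, 172, 21, 21], 0.96)]
forceps [([332, 220, 9, -3], 0.63)]
tape_0 [([330, 178, 26, 24], 0.79), ([261, 204, 56, 46], 0.29)]
marker_3 [([140, 221, 43, 5], 0.59)]
side [-0.003  1.178  0.776] [-0.497  2.452 -1.508] [[475.701   0.    253.987]
 [  0.    475.701 192.158]
 [  0.      0.      1.   ]]
stand [([261, 219, 50, 44], 0.92), ([312, 164, 38, 34], 0.8)]
cassette_center [([259, 203, 7, 25], 0.7)]
wedge_head [([234, 252, 15, 32], 0.86)]
wedge_top [([234, 252, 20, 27], 0.7), ([260, 219, 46, 43], 0.45)]
gasket [([260, 220, 42, 41], 0.94)]
slot [([259, 219, 44, 43], 0.87), ([312, 165, 42, 29], 0.69)]
jaw [([314, 163, 31, 31], 0.66), ([258, 219, 48, 41], 0.58)]
timer [([178, 275, 26, 26], 0.97)]
forceps [([305, 199, 3, 7], 0.62)]
tape_0 [([261, 191, 18, 14], 0.49), ([259, 219, 46, 47], 0.4)]
marker_3 [([258, 205, 8, 29], 0.7), ([213, 310, 31, 37], 0.47)]
[ 0.164 -0.603  0.231] [-3.114 -0.416  0.   ] 1.2 -0.0187
```

```bash
python3 - <<'E'
import cv2
t=cv2.imread('pics/top0.png');s=cv2.imread('pics/side0.png')
cv2.imwrite('pics/t1.png',cv2.resize(t[160:250,155:305],None,fx=5.3,fy=5.3,interpolation=cv2.INTER_CUBIC))
cv2.imwrite('pics/s1.png',cv2.resize(s[180:280,215:345],None,fx=6,fy=6,interpolation=cv2.INTER_CUBIC))
E
```

```text
(no output)
```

View pics/t1.png

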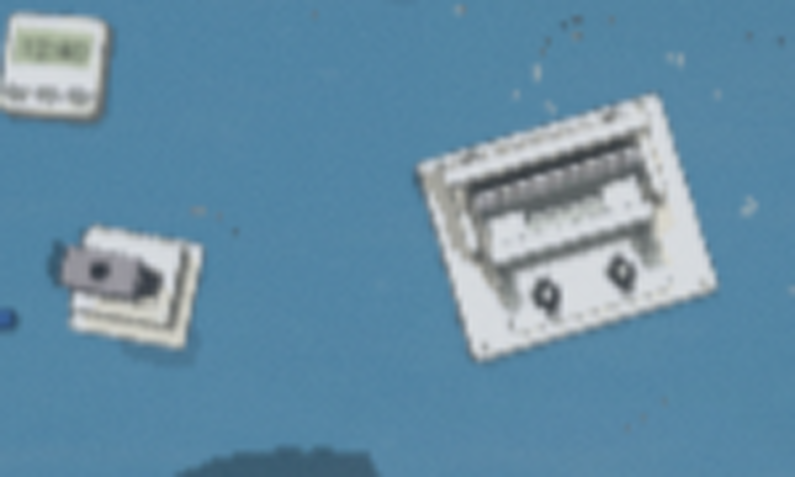

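View pics/s1.png

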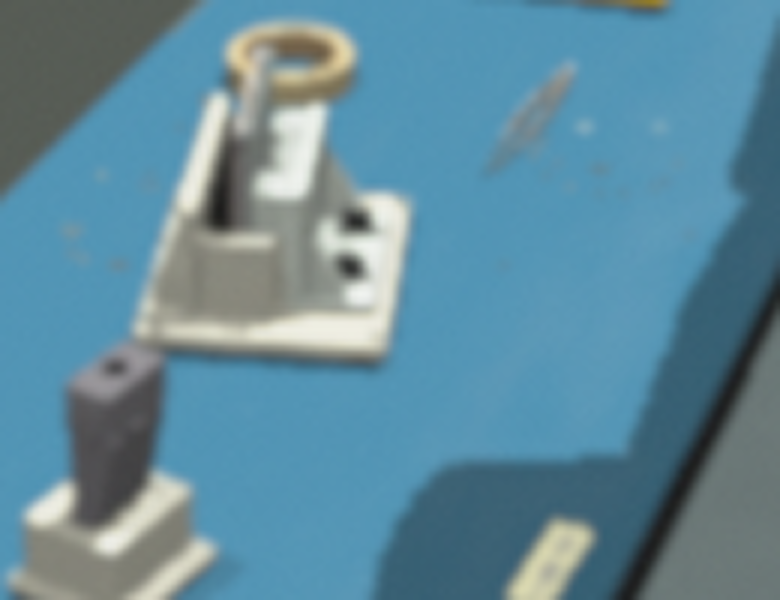

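View pics/top0.png

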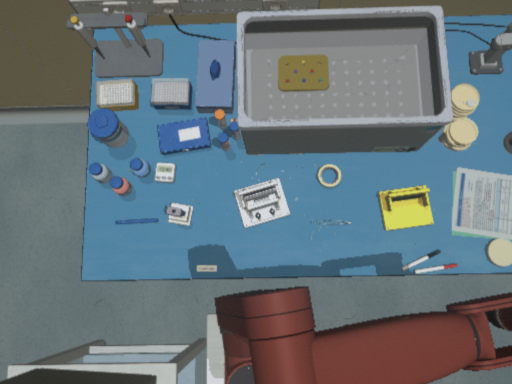

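```bash
python3 - <<'E'
from h import *
np.set_printoptions(precision=4,suppress=True)
t=snap('top');s=snap('side')
c=[(418,168),(657,95),(717,288),(480,360)]
P=np.array([atz(t,a/5.3+155-.4,b/5.3+160-.4,.006) for a,b in c]);print(P)
print([np.linalg.norm(P[i]-P[(i+1)%4]) for i in range(4)],P.mean(0))
# segmentation
def seg(im,x0,y0,x1,y1):
    h=cv2.cvtColor(im,cv2.COLOR_RGB2HSV)[y0:y1,x0:x1]; m=(h[...,1]<75).astype(np.uint8)
    n,l,st,ce=cv2.connectedComponentsWithStats(m); k=1+st[1:,4].argmax(); return cv2.findContours((l==k).astype(np.uint8),0,2)[0][0].reshape(-1,2)+[x0,y0]
for box in((225,170,300,235),(155,195,200,235)):
    k=seg(t['img'],*box); W=np.array([atz(t,u,v,.006)[:2] for u,v in k]); print(cv2.minAreaRect(W.astype(np.float32)*1000))
# wedge head: crop pts top-face in side view (z?) + top
for n,p in(('hole',((101,270),(116,368))),):
    print(tri(t,(p[0][0]/5.3+154.6,p[0][1]/5.3+159.6),s,(p[1][0]/6+214.6,p[1][1]/6+179.6)))
cv2.imwrite('pics/t2.png',cv2.resize(t['img'][168:238,228:298,::-1],None,fx=8.5,fy=8.5,interpolation=cv2.INTER_CUBIC))
cv2.imwrite('pics/s2.png',cv2.resize(s['img'][180:250,230:290,::-1],None,fx=8.5,fy=8.5,interpolation=cv2.INTER_CUBIC))
a=np.zeros((600,800,3),np.uint8)
E
```

```text
[[ 0.5425  0.0707  0.006 ]
 [ 0.5856 -0.0794  0.006 ]
 [ 0.4632 -0.1134  0.006 ]
 [ 0.4216  0.0332  0.006 ]]
[np.float64(0.1560983995378336), np.float64(0.12707108849838317), np.float64(0.15243724093707756), np.float64(0.1265067367577013)] [ 0.5032 -0.0222  0.006 ]
((503.7496643066406, -20.841888427734375), (131.80189514160156, 159.41244506835938), 15.627762794494629)
((472.6147766113281, 252.06503295898438), (86.34709930419922, 67.88684844970703), 78.74793243408203)
(array([0.4643, 0.2449, 0.1131]), np.float64(0.004528507660077873))
```

```bash
python3 - <<'E'
import cv2,numpy as np
a=cv2.imread('pics/t2.png');b=cv2.imread('pics/s2.png')
a=cv2.resize(a[:, :],(400,400))
a=cv2.imread('pics/t2.png')[80:520,100:560]
b=cv2.imread('pics/s2.png')[40:480,20:340]
cv2.imwrite('pics/c2.png',np.hstack([a,b])); print(a.shape,b.shape)
E
```

```text
(440, 460, 3) (440, 320, 3)
```

View pics/c2.png

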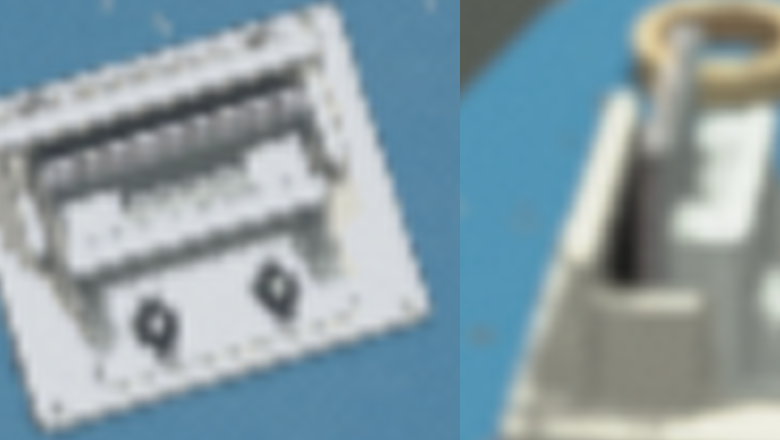

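```bash
cat > st.py <<'E'
from h import *
yaw=np.deg2rad(15.8); C=np.array([.5035,-.0215]); X=np.array([np.cos(yaw),np.sin(yaw)]); Y=np.array([-X[1],X[0]])
E
python3 - <<'E'
from st import *
np.set_printoptions(precision=1,suppress=True)
t=snap('top');s=snap('side')
T=lambda x,y:((x+100)/8.5+227.56,(y+80)/8.5+167.56)
S=lambda x,y:((x-440)/8.5+229.56,(y+40)/8.5+179.56)
def f(n,cam,p,z):
    w=atz(cam,*p,z)[:2]-C; print(n,w@X*1e3,w@Y*1e3)
for n,p,z in(('wallL',(33,153),.078),('wallR',(323,62),.078),('casL',(47,173),.114),('casR',(303,103),.114),('grvL',(120,205),.08),('grvR',(248,172),.08),('jawfrontL',(75,277),.08),('jawfrontR',(325,205),.08),('gL',(15,235),.06),('bL',(45,430),.005),('bR',(428,310),.005)): f(n,t,T(*p),z)
print()
for n,p,z in(('wallbackN',(572,255),.078),('wallfrontN',(603,262),.078),('wallfrontF',(636,98),.078),('casN',(662,145),.114),('casF',(687,30),.114),('guideN1',(590,290),.06),('guideN2',(706,295),.06),('lipN',(672,228),.08),('lipF',(700,110),.08)): f(n,s,S(*p),z)
w=[np.r_[C+x*X+y*Y,z] for x,y,z in[]]
E
```

```text
wallL 27.672633345579573 49.79867194514544
wallR 28.952226038180665 -62.895919834702234
casL 12.336982633388077 46.55810928352863
casR 9.78496296879968 -49.291533698969175
grvL -0.8110481509837844 24.553075806107078
grvR -2.8443312519696846 -24.15425738180317
jawfrontL -21.65177099472848 48.036476092383985
jawfrontR -22.95208445767256 -47.666591760383746
gL 3.2250214951463407 65.22735120171959
bL -63.33972118921834 76.73549719807706
bR -61.96943624467911 -77.38860347041677

wallbackN 34.210667906289125 63.75159874855645
wallfrontN 22.656561954532524 67.4901753889943
wallfrontF 27.846613088231788 -58.972495874988034
casN 4.26768056889771 45.5461841718219
casF 6.634633383137383 -46.36912162125859
guideN1 29.148248403230788 56.49837955436516
guideN2 -12.259940488652493 55.3998492332915
lipN 1.182236676214477 43.93234919610528
lipF 2.106411623615678 -47.955878652382005
```

```bash
cat > wf.py <<'E'
from st import *
from scipy.optimize import minimize
t=snap('top');s=snap('side')
def hull(cam,x,y,yaw,z0=.0):
    c,sn=np.cos(yaw),np.sin(yaw); V=[]
    for a in(-12,12):
        for b in(-22,22):
            for z in(90,114): V.append((a,b,z))
    tt=4+ (90-42)*0 ; th=24-(90-42)/5
    for a in(12,12-th):
        for b in(-20,20): V.append((a,b,42))
    V=np.array(V)/1e3; P=np.c_[x+c*V[:,0]-sn*V[:,1],y+sn*V[:,0]+c*V[:,1],V[:,2]+z0]
    return np.array([proj(cam,p) for p in P])
def mask(cam,box):
    x0,y0,x1,y1=box; im=cv2.resize(cam['img'][y0:y1,x0:x1],None,fx=8,fy=8,interpolation=cv2.INTER_CUBIC)
    h=cv2.cvtColor(im,cv2.COLOR_RGB2HSV); m=((h[...,1]<70)&(h[...,2]<150)).astype(np.uint8)
    n,l,st,ce=cv2.connectedComponentsWithStats(m); k=1+st[1:,4].argmax(); m=(l==k).astype(np.uint8)
    return cv2.morphologyEx(m,cv2.MORPH_CLOSE,np.ones((13,13)))
B=[(t,(160,198,195,230)),(s,(218,230,250,275))]
M=[mask(c,b) for c,b in B]
def cost(p,z0=.0,per=False):
    r=[]
    for (c,b),m in zip(B,M):
        q=(hull(c,p[0]/1e3,p[1]/1e3,p[2],z0)-b[:2]+.5)*8-.5
        im=np.zeros_like(m); cv2.fillConvexPoly(im,cv2.convexHull(np.round(q*16).astype(np.int32)),1,shift=4)
        r.append(1-(im&m).sum()/(im|m).sum())
    return r if per else sum(r)
if __name__=='__main__':
    for y0 in(-.17,np.pi-.17):
        best=min((minimize(cost,[464+dx,245+dy,y0+dw],method='Nelder-Mead',options=dict(initial_simplex=np.array([464+dx,245+dy,y0+dw])+np.array([[0,0,0],[6,0,0],[0,6,0],[0,0,.1]]))) for dx in(-6,6) for dy in(-4,4) for dw in(-.1,.1)),key=lambda r:r.fun)
        print(best.x,best.fun,cost(best.x,per=True)); 
        o=[]
        for (c,b),m in zip(B,M):
            im=cv2.resize(c['img'][b[1]:b[3],b[0]:b[2],::-1],None,fx=8,fy=8,interpolation=cv2.INTER_CUBIC); q=(hull(c,best.x[0]/1e3,best.x[1]/1e3,best.x[2])-b[:2]+.5)*8
            cv2.drawContours(im,cv2.findContours(m,0,2)[0],-1,(0,255,0),1); cv2.polylines(im,[cv2.convexHull(q.astype(np.int32))],True,(0,0,255),1); o.append(cv2.copyMakeBorder(im,0,370-im.shape[0],0,0,0))
        cv2.imwrite(f'pics/w{int(y0>1)}.png',np.hstack(o))
E
python3 wf.py; python3 -c "
import cv2,numpy as np
a=[cv2.imread(f'pics/w{i}.png') for i in (0,1)]
cv2.imwrite('pics/w.png',cv2.resize(np.vstack(a),None,fx=.8,fy=.8))"
```

```text
[4.61645378e+02 2.46140327e+02 1.56180616e-02] 0.6244731617097101 [np.float64(0.46294129120343286), np.float64(0.16153187050627726)]
[465.47600199 245.99464559   2.99450488] 0.7972871936278755 [np.float64(0.5213963963963963), np.float64(0.27589079723147913)]
```

View pics/w.png

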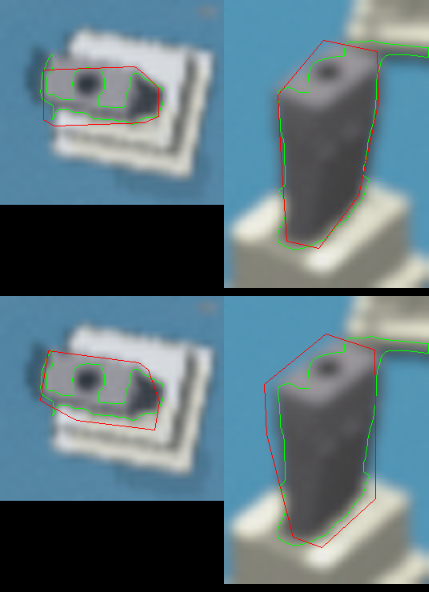

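```bash
python3 - <<'E'
from st import *
np.set_printoptions(precision=4,suppress=True)
t=snap('top');s=snap('side')
T=lambda x,y:(x/6.4+159.5,y/6.4+197.5); S=lambda x,y:((x-224)/6.4+217.5,y/6.4+229.5)
def ang(a,b,z):
    d=atz(t,*T(*b),z)-atz(t,*T(*a),z); return np.rad2deg(np.arctan2(d[0],-d[1])),np.linalg.norm(d)
print('head',ang((50,55),(133,68),.114),ang((42,92),(128,105),.114))
print('rest',ang((80,30),(213,55),.02),ang((55,148),(188,175),.005))
print('restv',ang((213,55),(188,175),.005))
print('holetop',atz(t,*T(88,83.5),.114),'side',atz(s,*S(329,72),.114), tri(t,T(88,83.5),s,S(329,72)))
st=get_state();print(st['joint_pos'],R.from_rotvec(st['eef_rot']).as_matrix(),st['clock'],st['contact_force'])
E
```

```text
head (np.float64(-10.119605964405569), np.float64(0.040743893400154774)) (np.float64(-9.777597809398609), np.float64(0.04207962520007451))
rest (np.float64(-11.882566627839815), np.float64(0.06992105124196554)) (np.float64(-12.5632255245425), np.float64(0.07032909898413531))
restv (np.float64(-101.19700807435358), np.float64(0.06298886171660192))
holetop [0.4664 0.2468 0.114 ] side [0.4618 0.2453 0.114 ] (array([0.4641, 0.2458, 0.1143]), np.float64(0.004772174513878731))
[-1.4311  0.2204  1.5265  0.      1.3947 -0.1261] [[ 0.9649  0.2627  0.    ]
 [ 0.2627 -0.9649 -0.    ]
 [ 0.      0.     -1.    ]] 1.6 [ 0.4961 -0.0403  0.3719]
```

Call:
{"method": "send_rows", "body": {
  "moves": [0.1087,-0.1047,0,0,0.1087,-0.1047,0,0,0.1087,-0.1047,0,0,0.1087,-0.1047,0,0,0.1087,-0.1047,0,0,0.1087,-0.1047,0,0,0.1087,-0.1047,0,0,0.1087,-0.1047,0,0,0.1087,-0.1047,0,0,0.1087,-0.1047,0,0],
  "gripper": 0.0,
  "force": 20
}}

```text
clock: 2.6
ee_pos: [0.397, -0.2127, 0.2317]
eef_rot: [3.113, 0.416, 0.001]
contact_force: [0.8, 0.1, 0.7]
width: 0.503
grip_force: 0.0
```

Call:
{"method": "send_rows", "body": {
  "moves": [0.1087,-0.1047,0,0,0.1087,-0.1047,0,0,0.1087,-0.1047,0,0,0.1087,-0.1047,0,0,0.1087,-0.1047,0,0,0,0,0,-0.19,0,0,0,-0.19,0,0,0,-0.19,0,0,0,-0.19,0,0,0,-0.19]
}}

```text
clock: 3.6
ee_pos: [0.5124, -0.0198, 0.2314]
eef_rot: [2.743, 1.531, 0.0]
contact_force: [0.4, -0.1, 0.2]
width: 0.503
grip_force: 0.0
```

Call:
{"method": "send_rows", "body": {
  "moves": [0,0,0,-0.19,0,0,0,-0.19,0,0,0,-0.19,0,0,0,-0.19,0,0,0,-0.19,0,0,0,-0.113,0,0,0,0,0,0,0,0]
}}

```text
clock: 4.4
ee_pos: [0.5124, -0.0199, 0.2314]
eef_rot: [1.898, 2.503, 0.0]
contact_force: [-0.5, 0.0, -0.1]
width: 0.499
grip_force: 0.0
```

```bash
cat > g.py <<'E'
import sys
from st import *
np.set_printoptions(precision=4,suppress=True)
# g.py x y yaw_toolx z -> shares
a=[float(v) for v in sys.argv[1:]]
s=get_state(); M=R.from_rotvec(s['eef_rot']).as_matrix(); y=np.rad2deg(np.arctan2(M[1,0],M[0,0]))
d=M.T@(np.array([a[0],a[1],a[3]])-s['ee_pos']); dy=(a[2]-y+180)%360-180
print('mm',d*1e3,'shares',d/.3,'twist',-dy/45,'yaw',y,'F',np.array(s['contact_force']),s['width'],s['clock'],np.array(s['joint_pos']))
E
python3 g.py .512 -.020 105.8 .091
```

```text
mm [  0.0538  -0.3942 140.3764] shares [ 0.0002 -0.0013  0.4679] twist -0.002939367445165115 yaw 105.66772846496757 F [-0.4925  0.0428 -0.1151] 0.4994082462549819 4.4 [-0.1928 -0.0503  1.8149  0.      1.3769 -0.4663]
```

Call:
{"method": "send_rows", "body": {
  "moves": [0,0,0.1,0,0,0,0.1,0,0,0,0.1,0,0,0,0.08,0,0,0,0.05,0,0,0,0.038,0,0,0,0,0]
}}

```text
clock: 5.1
ee_pos: [0.5112, -0.0197, 0.0894]
eef_rot: [-1.895, -2.503, 0.002]
contact_force: [-1.0, -0.2, 0.7]
width: 0.501
grip_force: 0.0
```

```bash
python3 - <<'E'
from st import *
t=snap('top');s=snap('side')
a=cv2.resize(t['img'][168:228,233:298,::-1],None,fx=6,fy=6,interpolation=cv2.INTER_CUBIC);b=cv2.resize(s['img'][170:230,230:290,::-1],None,fx=6,fy=6,interpolation=cv2.INTER_CUBIC)
cv2.imwrite('pics/d.png',np.hstack([a,b]))
E
python3 g.py .512 -.020 105.8 .091
```

```text
mm [ 0.2473 -0.7476  0.4408] shares [ 0.0008 -0.0025  0.0015] twist -0.0005217204985140396 yaw 105.77652257756687 F [ 0.5889 -0.3005 -0.0003] 0.5019719659582096 5.2 [-0.1928  0.1037  1.938   0.      1.0994 -0.4682]
```

View pics/d.png

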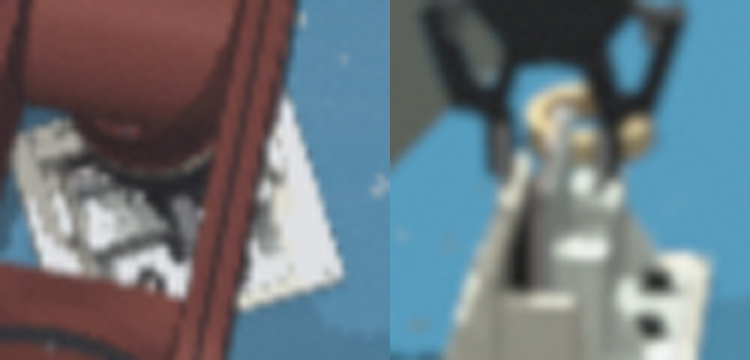

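Call:
{"method": "send_rows", "body": {
  "moves": [0,-0.008,0,0,0,0,0,0,0,0,0,0,0,0,0,0,0,0,0,0,0,0,0,0],
  "gripper": -0.5,
  "force": 20
}}

```text
clock: 5.8
ee_pos: [0.5101, -0.0206, 0.091]
eef_rot: [1.895, 2.506, 0.0]
contact_force: [0.8, 0.6, -0.1]
width: 0.251
grip_force: 0.0
```

Call:
{"method": "send_rows", "body": {
  "moves": [0,0,0,0],
  "gripper": -0.65
}}

```text
clock: 5.9
ee_pos: [0.5101, -0.0206, 0.0909]
eef_rot: [-1.895, -2.506, 0.0]
contact_force: [-0.7, 0.3, 0.1]
width: 0.171
grip_force: 0.0
```

Call:
{"method": "send_rows", "body": {
  "moves": [0,0,0,0,0,0,0,0]
}}

```text
clock: 6.1
ee_pos: [0.5101, -0.0206, 0.0909]
eef_rot: [-1.895, -2.506, 0.0]
contact_force: [-0.5, -0.7, -0.3]
width: 0.175
grip_force: 0.0
```

```bash
python3 g.py .512 -.020 105.8 .091
```

```text
mm [ 0.0514  2.0389 -0.1439] shares [ 0.0002  0.0068 -0.0005] twist 0.00030271116089137547 yaw 105.81362200224011 F [-0.5405 -0.6995 -0.2741] 0.17471254913696432 6.1 [-0.195   0.0987  1.9446  0.      1.0983 -0.471 ]
```

Call:
{"method": "send_rows", "body": {
  "moves": [0,0,0,0,0,0,0,0,0,0,0,0],
  "gripper": -1
}}

```text
clock: 6.4
ee_pos: [0.511, -0.0205, 0.0913]
eef_rot: [1.894, 2.504, 0.002]
contact_force: [4.6, 2.2, -1.6]
width: 0.102
grip_force: 19.9
```

Call:
{"method": "send_rows", "body": {
  "moves": [0,0.003,0,0,0,0.003,0,0,0,0.003,0,0]
}}

```text
clock: 6.7
ee_pos: [0.512, -0.0201, 0.0909]
eef_rot: [-1.894, -2.505, 0.002]
contact_force: [-2.2, -0.8, 4.7]
width: 0.1
grip_force: 20.5
```

Call:
{"method": "send_rows", "body": {
  "moves": [0,0.003,0,0,0,0,0,0]
}}

```text
clock: 6.9
ee_pos: [0.5133, -0.0197, 0.0909]
eef_rot: [-1.894, -2.506, 0.001]
contact_force: [-1.1, 0.0, 3.9]
width: 0.106
grip_force: 20.4
```

```bash
python3 g.py .5101 -.0206 105.8 .091
```

```text
mm [ 0.0102 -3.3183 -0.0731] shares [ 0.     -0.0111 -0.0002] twist 0.00045093341820271843 yaw 105.8202920038191 F [-1.1474  0.0331  3.9456] 0.10565618322635105 6.9 [-0.1918  0.1066  1.9359 -0.0003  1.0999 -0.4678]
```

Call:
{"method": "send_rows", "body": {
  "moves": [0,0.003,0,0,0,0.003,0,0,0,0,0,0]
}}

```text
clock: 7.2
ee_pos: [0.5154, -0.0191, 0.0909]
eef_rot: [1.895, 2.506, 0.0]
contact_force: [-0.6, 0.1, 3.7]
width: 0.1
grip_force: 20.3
```

Call:
{"method": "send_rows", "body": {
  "moves": [0,0.003,0,0,0,0,0,0]
}}

```text
clock: 7.4
ee_pos: [0.5163, -0.0189, 0.0909]
eef_rot: [1.895, 2.506, 0.0]
contact_force: [-1.4, -0.4, 3.9]
width: 0.098
grip_force: 20.3
```

Call:
{"method": "send_rows", "body": {
  "moves": [0,0.003,0,0,0,0,0,0]
}}

```text
clock: 7.6
ee_pos: [0.5172, -0.0186, 0.091]
eef_rot: [1.895, 2.506, 0.0]
contact_force: [-0.6, -1.0, 3.3]
width: 0.103
grip_force: 20.4
```

Call:
{"method": "send_rows", "body": {
  "moves": [0,0.003,0,0,0,0,0,0]
}}

```text
clock: 7.8
ee_pos: [0.518, -0.0184, 0.0909]
eef_rot: [1.895, 2.506, 0.0]
contact_force: [-1.4, -0.7, 4.4]
width: 0.104
grip_force: 20.4
```

Call:
{"method": "send_rows", "body": {
  "moves": [0,0.003,0,0,0,0,0,0]
}}

```text
clock: 8.0
ee_pos: [0.5189, -0.0181, 0.0909]
eef_rot: [1.895, 2.506, 0.0]
contact_force: [-1.3, -0.6, 4.6]
width: 0.099
grip_force: 20.4
```

Call:
{"method": "send_rows", "body": {
  "moves": [0,0.003,0,0,0,0,0,0]
}}

```text
clock: 8.2
ee_pos: [0.5198, -0.0179, 0.091]
eef_rot: [1.895, 2.506, 0.0]
contact_force: [-1.7, 0.0, 3.2]
width: 0.101
grip_force: 20.4
```

Call:
{"method": "send_rows", "body": {
  "moves": [0,0.003,0,0,0,0,0,0]
}}

```text
clock: 8.4
ee_pos: [0.5201, -0.0177, 0.0909]
eef_rot: [-1.894, -2.505, 0.001]
contact_force: [-3.3, -1.3, 6.2]
width: 0.096
grip_force: 20.8
```

Call:
{"method": "send_rows", "body": {
  "moves": [0,0.003,0,0,0,0,0,0,0,0,0,0]
}}

```text
clock: 8.7
ee_pos: [0.5205, -0.0176, 0.0909]
eef_rot: [-1.894, -2.505, 0.002]
contact_force: [-5.2, -1.3, 6.9]
width: 0.1
grip_force: 21.1
```

Call:
{"method": "send_rows", "body": {
  "moves": [0,0.002,0,0,0,0,0,0,0,0,0,0]
}}

```text
clock: 9.0
ee_pos: [0.5209, -0.0175, 0.0909]
eef_rot: [-1.894, -2.504, 0.003]
contact_force: [-6.1, -2.0, 7.9]
width: 0.101
grip_force: 21.5
```

Call:
{"method": "send_rows", "body": {
  "moves": [0,-0.002,0,0,0,0,0,0,0,0,0,0]
}}

```text
clock: 9.3
ee_pos: [0.5206, -0.0176, 0.0909]
eef_rot: [-1.894, -2.505, 0.002]
contact_force: [-5.5, -1.4, 7.0]
width: 0.103
grip_force: 21.0
```

Call:
{"method": "send_rows", "body": {
  "moves": [0,0,0,0,0,0,0,0,0,0,0,0],
  "gripper": -0.3
}}

```text
clock: 9.6
ee_pos: [0.5212, -0.0172, 0.0905]
eef_rot: [-1.894, -2.506, -0.0]
contact_force: [0.3, 0.3, 0.8]
width: 0.346
grip_force: 0.0
```

Call:
{"method": "send_rows", "body": {
  "moves": [0,0,-0.03,0,0,0,-0.06,0,0,0,-0.1,0,0,0,-0.12,0,0,0,-0.16,0,0,0,0,0,0,0,0,0]
}}

```text
clock: 10.3
ee_pos: [0.5225, -0.0175, 0.2342]
eef_rot: [1.892, 2.503, 0.003]
contact_force: [-0.2, 0.8, -0.8]
width: 0.345
grip_force: 0.0
```

```bash
python3 g.py .4641 .2458 168.5 .24
```

```text
mm [269.273   15.6434  -6.2365] shares [ 0.8976  0.0521 -0.0208] twist -1.3928478175687613 yaw 105.82184820940573 F [-0.2133  0.7767 -0.8274] 0.34461934298121616 10.3 [-0.1845 -0.0309  1.7908  0.0001  1.3773 -0.4607]
```

Call:
{"method": "send_rows", "body": {
  "moves": [0.1496,0.0087,0,0,0.1496,0.0087,0,0,0.1496,0.0087,0,0,0.1496,0.0087,0,0,0.1496,0.0087,0,0,0.1496,0.0087,0,0,0,0,0,-0.19,0,0,0,-0.19,0,0,0,-0.19,0,0,0,-0.19],
  "gripper": 0.9
}}

```text
clock: 11.3
ee_pos: [0.4618, 0.2459, 0.2299]
eef_rot: [-1.063, -2.953, 0.003]
contact_force: [-0.3, -0.9, 0.9]
width: 0.954
grip_force: 0.0
```

Call:
{"method": "send_rows", "body": {
  "moves": [0,0,0,-0.19,0,0,0,-0.19,0,0,0,-0.19,0,0,0,-0.073,0,0,0,0,0,0,0,0]
}}

```text
clock: 11.9
ee_pos: [0.4623, 0.2457, 0.2307]
eef_rot: [-0.305, -3.125, 0.001]
contact_force: [0.3, 0.8, -0.2]
width: 0.952
grip_force: 0.0
```

```bash
python3 g.py .4641 .2458 169 .086
```

```text
mm [ -1.983    0.5674 144.672 ] shares [-0.0066  0.0019  0.4822] twist -0.0034011967316423075 yaw 168.8469461470761 F [ 0.331   0.8122 -0.2156] 0.9516007066860235 11.9 [ 0.3378 -0.021   1.7877  0.0001  1.377  -1.0384]
```

Call:
{"method": "send_rows", "body": {
  "moves": [-0.0066,0.002,0.1,0,0,0,0.1,0,0,0,0.1,0,0,0,0.1,0,0,0,0.05,0,0,0,0.032,0,0,0,0,0]
}}

```text
clock: 12.6
ee_pos: [0.4645, 0.2459, 0.0864]
eef_rot: [-0.303, -3.125, 0.001]
contact_force: [-0.3, 0.7, 0.4]
width: 0.956
grip_force: 0.0
```

Call:
{"method": "send_rows", "body": {
  "moves": [0,0,0,0,0,0,0,0,0,0,0,0],
  "gripper": 0.2,
  "force": 30
}}

```text
clock: 12.9
ee_pos: [0.466, 0.2465, 0.0886]
eef_rot: [0.302, 3.125, 0.002]
contact_force: [0.1, 0.0, 0.2]
width: 0.601
grip_force: 0.0
```

Call:
{"method": "send_rows", "body": {
  "moves": [0,0,0,0,0,0,0,0,0,0,0,0,0,0,0,0],
  "gripper": -0.2
}}

```text
clock: 13.3
ee_pos: [0.4659, 0.2464, 0.0884]
eef_rot: [0.302, 3.125, 0.001]
contact_force: [-1.0, -0.5, 6.0]
width: 0.512
grip_force: 30.9
```

```bash
python3 g.py .4641 .2458 169 .086;python3 - <<'E'
from st import *
t=snap('top');s=snap('side')
a=cv2.resize(t['img'][190:240,150:205,::-1],None,fx=7,fy=7,interpolation=cv2.INTER_CUBIC);b=cv2.resize(s['img'][225:275,205:260,::-1],None,fx=7,fy=7,interpolation=cv2.INTER_CUBIC)
c=cv2.resize(s['img'][175:245,225:295,::-1],None,fx=5,fy=5,interpolation=cv2.INTER_CUBIC)
cv2.imwrite('pics/e.png',np.hstack([b,c]))
E
```

```text
mm [ 1.6427 -0.9438  2.4424] shares [ 0.0055 -0.0031  0.0081] twist -0.0011575324219412172 yaw 168.94791104101265 F [-1.0231 -0.451   6.0427] 0.5121719887936373 13.3 [ 0.3369  0.1389  1.9054 -0.0001  1.0954 -1.041 ]
```

View pics/e.png

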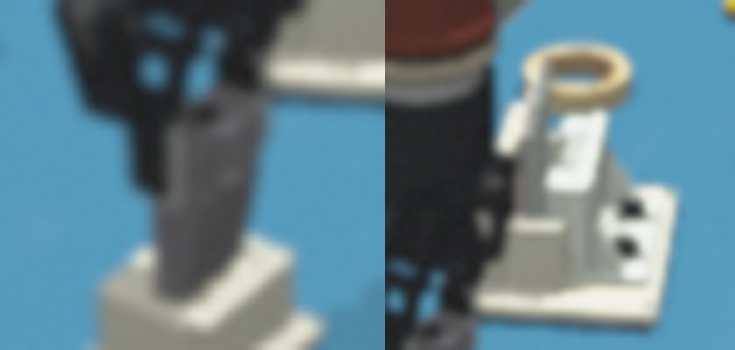

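Call:
{"method": "send_rows", "body": {
  "moves": [0,0,-0.02,0,0,0,-0.05,0,0,0,-0.08,0,0,0,-0.1,0,0,0,-0.1,0,0,0,-0.1,0,0,0,0,0,0,0,0,0]
}}

```text
clock: 14.2
ee_pos: [0.4653, 0.2463, 0.2234]
eef_rot: [0.302, 3.125, 0.001]
contact_force: [-0.8, -0.2, -2.0]
width: 0.505
grip_force: 30.9
```

```bash
python3 g.py .5036 -.0212 195.8 .225
```

```text
mm [ -88.8625 -255.1729   -1.6687] shares [-0.2962 -0.8506 -0.0056] twist -0.5966556340819636 yaw 168.95049646631165 F [-0.763  -0.1514 -1.9602] 0.50481570380701 14.2 [ 0.3369 -0.0117  1.7923  0.0001  1.3592 -1.0411]
```

Call:
{"method": "send_rows", "body": {
  "moves": [-0.0423,-0.1215,0,0,-0.0423,-0.1215,0,0,-0.0423,-0.1215,0,0,-0.0423,-0.1215,0,0,-0.0423,-0.1215,0,0,-0.0423,-0.1215,0,0,-0.0423,-0.1215,0,0,0,0,0,-0.15,0,0,0,-0.15,0,0,0,-0.15]
}}

```text
clock: 15.2
ee_pos: [0.502, -0.0216, 0.2202]
eef_rot: [0.257, -3.127, -0.002]
contact_force: [0.7, 0.3, -1.1]
width: 0.509
grip_force: 31.3
```

Call:
{"method": "send_rows", "body": {
  "moves": [0,0,0,-0.147,0,0,0.06,0,0,0,0.06,0,0,0,0.02,0,0,0,0,0,0,0,0,0]
}}

```text
clock: 15.8
ee_pos: [0.5032, -0.0212, 0.1803]
eef_rot: [0.432, -3.111, -0.0]
contact_force: [0.0, 0.7, -1.3]
width: 0.512
grip_force: 31.3
```

```bash
python3 g.py .5036 -.0212 195.8 .168;python3 - <<'E'
from st import *
s=snap('side')
p=np.array(get_state()['ee_pos'])
c=cv2.resize(s['img'][165:240,225:290,::-1],None,fx=8,fy=8,interpolation=cv2.INTER_CUBIC)
cv2.imwrite('pics/f.png',c)
E
```

```text
mm [-0.3765 -0.0592 12.3004] shares [-0.0013 -0.0002  0.041 ] twist 0.00032332166040557946 yaw -164.1854505252818 F [ 0.0359  0.6749 -1.3235] 0.5124096549707172 15.8 [-0.1989 -0.028   1.8918  0.      1.2784 -2.0457]
```

View pics/f.png

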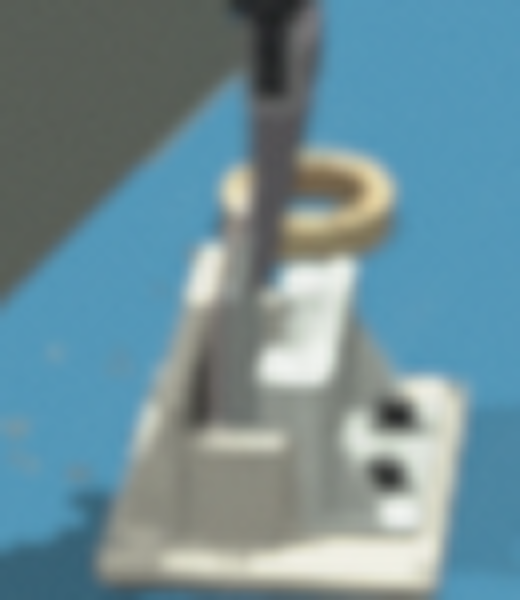

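```bash
python3 - <<'E'
from st import *
np.set_printoptions(precision=1,suppress=True)
s=snap('side'); p=np.array(get_state()['ee_pos']);print(p)
I=lambda q:(proj(s,q)+.5-[225,165])*8
zf=p[2]-.0784
for e in(-3,0,3):
    h=p[:2]+e/1e3*X
    print(e,'foot +x+y',I(np.r_[h+.012*X+.02*Y,zf]),'foot -x+y',I(np.r_[h+.004*X+.02*Y,zf]),'headbot +x+y',I(np.r_[h+.012*X+.022*Y,zf+.08]),'mid +x+y',I(np.r_[h+.012*X+.02*Y,zf+.04]),I(np.r_[h+.004*X-.008*X+.02*Y,zf+.04]))
O=C+.0214*X
print('cas front top +y',I(np.r_[O-.009*X+.05*Y,.114]),'front at guide', I(np.r_[O-.009*X+.05*Y,.06]),'back top',I(np.r_[O+.05*Y,.114]))
print('guide',I(np.r_[O+.0545*Y,.06]),'lip end',I(np.r_[O-.023*X+.024*Y,.08]),I(np.r_[O-.023*X-.024*Y,.08]))
g=cv2.cvtColor(s['img'],cv2.COLOR_RGB2GRAY)
for r in range(184,203,2): print(r,g[r,250:266])
E
```

```text
[ 0.5 -0.   0.2]
-3 foot +x+y [244.8 289. ] foot -x+y [265.7 290.1] headbot +x+y [242.2 100.4] mid +x+y [243.8 194.8] [286.1 196.8]
0 foot +x+y [237.  288.6] foot -x+y [257.8 289.7] headbot +x+y [234.1 100.1] mid +x+y [235.9 194.4] [278.2 196.5]
3 foot +x+y [229.2 288.2] foot -x+y [250.  289.3] headbot +x+y [226.1  99.7] mid +x+y [228. 194.] [270.2 196.1]
cas front top +y [226.3 299. ] front at guide [227.9 425. ] back top [202.3 297.8]
guide [202.7 429.6] lip end [272.5 348. ] [287.3 289.9]
184 [135 135 135 136 136 124 102  88  82  83  84  99 134 161 171 173]
186 [135 136 145 165 180 168 132  98  84  83  83  89 105 119 122 124]
188 [135 142 166 200 214 194 146 100  84  82  84  89  97 101 102 101]
190 [135 137 149 183 208 190 137  94  84  85  96 112 123 129 128 125]
192 [132 124 119 130 145 137 111  89  83 100 134 168 187 192 191 183]
194 [141 140 134 140 143 132 113  92  85  93 116 135 145 146 144 140]
196 [197 215 198 163 146 135 109  91  85  96 112 122 127 126 125 126]
198 [225 226 197 156 140 128 101  89  92 116 154 188 206 211 207 209]
200 [231 220 179 152 141 121 102 106 125 155 201 229 236 235 233 232]
202 [207 180 146 132 129 117 117 139 166 177 180 190 204 208 209 216]
```

Call:
{"method": "send_rows", "body": {
  "moves": [-0.003,0,0.02,0,0,0,0.03,0,0,0,0.03,0,0,0,0,0]
}}

```text
clock: 16.3
ee_pos: [0.5029, -0.0208, 0.1542]
eef_rot: [0.432, -3.109, -0.002]
contact_force: [0.2, 0.6, -0.6]
width: 0.506
grip_force: 31.3
```

Call:
{"method": "send_rows", "body": {
  "moves": [0,0,0.015,0,0,0,0.015,0,0,0,0,0]
}}

```text
clock: 16.6
ee_pos: [0.5038, -0.021, 0.1466]
eef_rot: [0.432, -3.111, -0.001]
contact_force: [0.4, -0.2, -1.7]
width: 0.507
grip_force: 31.3
```

Call:
{"method": "send_rows", "body": {
  "moves": [0,0,0.01,0,0,0,0.01,0,0,0,0,0]
}}

```text
clock: 16.9
ee_pos: [0.5039, -0.021, 0.1408]
eef_rot: [0.432, -3.111, -0.0]
contact_force: [0.4, 0.5, -1.0]
width: 0.506
grip_force: 31.3
```

Call:
{"method": "send_rows", "body": {
  "moves": [0,0,0.01,0,0,0,0,0]
}}

```text
clock: 17.1
ee_pos: [0.504, -0.021, 0.1379]
eef_rot: [0.432, -3.111, -0.0]
contact_force: [0.0, -0.2, -1.7]
width: 0.506
grip_force: 31.3
```

Call:
{"method": "send_rows", "body": {
  "moves": [0,0,0.01,0,0,0,0,0]
}}

```text
clock: 17.3
ee_pos: [0.5039, -0.021, 0.1349]
eef_rot: [0.432, -3.111, -0.0]
contact_force: [0.1, 0.1, -1.2]
width: 0.511
grip_force: 31.3
```

Call:
{"method": "send_rows", "body": {
  "moves": [0,0,0.007,0,0,0,0,0]
}}

```text
clock: 17.5
ee_pos: [0.5042, -0.021, 0.133]
eef_rot: [0.432, -3.112, -0.0]
contact_force: [0.4, 0.1, -0.5]
width: 0.51
grip_force: 31.3
```

Call:
{"method": "send_rows", "body": {
  "moves": [0,0,0.007,0,0,0,0,0]
}}

```text
clock: 17.7
ee_pos: [0.5044, -0.021, 0.131]
eef_rot: [-0.432, 3.111, 0.0]
contact_force: [1.2, -0.0, -0.3]
width: 0.504
grip_force: 31.3
```

Call:
{"method": "send_rows", "body": {
  "moves": [-0.004,0,0.005,0,0,0,0,0]
}}

```text
clock: 17.9
ee_pos: [0.5052, -0.0207, 0.1293]
eef_rot: [0.432, -3.111, -0.0]
contact_force: [-0.3, -0.7, -0.7]
width: 0.51
grip_force: 31.3
```

Call:
{"method": "send_rows", "body": {
  "moves": [0,0,0.007,0,0,0,0,0]
}}

```text
clock: 18.1
ee_pos: [0.5053, -0.0207, 0.1272]
eef_rot: [0.432, -3.112, -0.0]
contact_force: [0.1, 0.8, -0.5]
width: 0.511
grip_force: 31.3
```

Call:
{"method": "send_rows", "body": {
  "moves": [0,0,0.007,0,0,0,0,0]
}}

```text
clock: 18.3
ee_pos: [0.5056, -0.0208, 0.1255]
eef_rot: [-0.432, 3.111, -0.0]
contact_force: [0.4, -0.2, -0.4]
width: 0.513
grip_force: 31.4
```

Call:
{"method": "send_rows", "body": {
  "moves": [-0.002,0,0.007,0,0,0,0,0]
}}

```text
clock: 18.5
ee_pos: [0.5061, -0.0207, 0.1233]
eef_rot: [-0.432, 3.112, -0.0]
contact_force: [0.9, -0.9, 1.4]
width: 0.511
grip_force: 31.6
```

Call:
{"method": "send_rows", "body": {
  "moves": [-0.0015,0,0.007,0,0,0,0,0]
}}

```text
clock: 18.7
ee_pos: [0.5065, -0.0205, 0.1212]
eef_rot: [-0.432, 3.112, -0.0]
contact_force: [0.2, -0.3, 1.8]
width: 0.512
grip_force: 31.7
```

Call:
{"method": "send_rows", "body": {
  "moves": [-0.001,0,0.007,0,0,0,0,0]
}}

```text
clock: 18.9
ee_pos: [0.5069, -0.0204, 0.1191]
eef_rot: [-0.432, 3.111, -0.0]
contact_force: [-0.7, -1.0, 2.1]
width: 0.504
grip_force: 31.8
```

Call:
{"method": "send_rows", "body": {
  "moves": [0,0,0,0,0,0,0,0,0,0,0,0,0,0,0,0],
  "gripper": 0.5
}}

```text
clock: 19.3
ee_pos: [0.5065, -0.0203, 0.1189]
eef_rot: [0.432, -3.111, -0.0]
contact_force: [-0.3, -1.0, -0.4]
width: 0.748
grip_force: 0.0
```

Call:
{"method": "send_rows", "body": {
  "moves": [0,0,-0.03,0,0,0,-0.06,0,0,0,-0.1,0,0,0,-0.1,0,0,0,0,0]
}}

```text
clock: 19.8
ee_pos: [0.5097, -0.0209, 0.2119]
eef_rot: [-0.431, 3.103, -0.005]
contact_force: [0.8, -0.0, 1.2]
width: 0.75
grip_force: 0.0
```

Call:
{"method": "send_rows", "body": {
  "moves": [0,0,0,0,0,0,0,0,0,0,0,0,0,0,0,0,0,0,0,0,0,0,0,0],
  "gripper": -1
}}

```text
clock: 20.4
ee_pos: [0.5065, -0.0203, 0.2057]
eef_rot: [0.432, -3.111, -0.0]
contact_force: [-0.5, 0.3, -0.3]
width: -0.003
grip_force: 0.0
```

```bash
python3 g.py .5048 -.0210 195.8 .155;python3 - <<'E'
from st import *
s=snap('side')
c=cv2.resize(s['img'][165:240,225:290,::-1],None,fx=8,fy=8,interpolation=cv2.INTER_CUBIC)
cv2.imwrite('pics/g.png',c)
E
```

```text
mm [ 1.7767 -0.2028 50.7081] shares [ 0.0059 -0.0007  0.169 ] twist 0.00031556687979193357 yaw -164.18579949040932 F [-0.4736  0.2555 -0.2942] -0.0025118330790783244 20.4 [-0.1958 -0.0437  1.8576  0.      1.3284 -2.0426]
```

View pics/g.png

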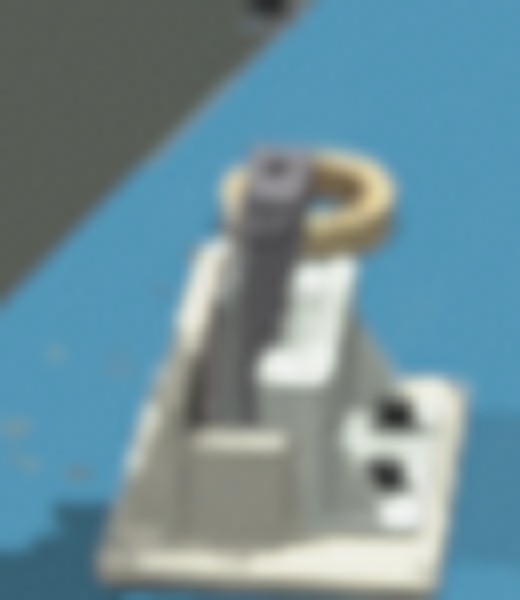

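Call:
{"method": "send_rows", "body": {
  "moves": [0.007,0,0.05,0,0,0,0.08,0,0,0,0.04,0,0,0,0.013,0,0,0,0,0],
  "force": 60
}}

```text
clock: 20.95
ee_pos: [0.5041, -0.0208, 0.1504]
eef_rot: [0.432, -3.11, -0.001]
contact_force: [0.4, -0.8, 0.0]
width: 0.002
grip_force: 0.0
```

Call:
{"method": "send_rows", "body": {
  "moves": [0,0,0.005,0,0,0,0.005,0,0,0,0,0]
}}

```text
clock: 21.25
ee_pos: [0.505, -0.021, 0.1487]
eef_rot: [-0.432, 3.111, -0.0]
contact_force: [0.1, 0.5, -0.2]
width: 0.002
grip_force: 0.0
```

Call:
{"method": "send_rows", "body": {
  "moves": [0,0,0.005,0,0,0,0,0]
}}

```text
clock: 21.45
ee_pos: [0.5047, -0.0209, 0.1468]
eef_rot: [-0.432, 3.112, -0.0]
contact_force: [-1.1, 0.4, 0.4]
width: 0.0
grip_force: 0.0
```

Call:
{"method": "send_rows", "body": {
  "moves": [0,0,0.005,0,0,0,0,0]
}}

```text
clock: 21.65
ee_pos: [0.5045, -0.0209, 0.145]
eef_rot: [0.432, -3.111, -0.0]
contact_force: [-0.4, 0.8, -0.1]
width: 0.001
grip_force: 0.0
```

Call:
{"method": "send_rows", "body": {
  "moves": [0,0,0.005,0,0,0,0,0]
}}

```text
clock: 21.85
ee_pos: [0.5049, -0.0211, 0.144]
eef_rot: [-0.432, 3.111, -0.001]
contact_force: [-0.6, 0.1, 2.0]
width: -0.002
grip_force: 1.3
```

Call:
{"method": "send_rows", "body": {
  "moves": [0,0,0.005,0,0,0,0,0]
}}

```text
clock: 22.05
ee_pos: [0.5051, -0.0211, 0.1427]
eef_rot: [-0.432, 3.111, -0.001]
contact_force: [-0.6, 0.5, 4.2]
width: -0.001
grip_force: 2.1
```

Call:
{"method": "send_rows", "body": {
  "moves": [0,0,0.005,0,0,0,0,0]
}}

```text
clock: 22.25
ee_pos: [0.5054, -0.0211, 0.1414]
eef_rot: [-0.432, 3.11, -0.001]
contact_force: [0.5, -0.3, 4.7]
width: -0.001
grip_force: 2.5
```

Call:
{"method": "send_rows", "body": {
  "moves": [0,0,0.005,0,0,0,0,0]
}}

```text
clock: 22.45
ee_pos: [0.5056, -0.021, 0.1401]
eef_rot: [-0.432, 3.109, -0.001]
contact_force: [-0.7, -0.2, 5.9]
width: 0.0
grip_force: 2.8
```

Call:
{"method": "send_rows", "body": {
  "moves": [0,0,0.005,0,0,0,0,0]
}}

```text
clock: 22.65
ee_pos: [0.5059, -0.0211, 0.1389]
eef_rot: [-0.432, 3.109, -0.001]
contact_force: [0.1, 0.4, 6.5]
width: -0.003
grip_force: 3.2
```

Call:
{"method": "send_rows", "body": {
  "moves": [0,0,0.005,0,0,0,0,0]
}}

```text
clock: 22.85
ee_pos: [0.5062, -0.0211, 0.1376]
eef_rot: [-0.432, 3.108, -0.001]
contact_force: [0.5, 0.4, 7.0]
width: -0.002
grip_force: 3.6
```

Call:
{"method": "send_rows", "body": {
  "moves": [0,0,0.005,0,0,0,0,0]
}}

```text
clock: 23.05
ee_pos: [0.5064, -0.0211, 0.1365]
eef_rot: [-0.432, 3.108, -0.002]
contact_force: [0.1, -0.0, 8.5]
width: 0.002
grip_force: 4.5
```

Call:
{"method": "send_rows", "body": {
  "moves": [0,0,0.005,0,0,0,0,0]
}}

```text
clock: 23.25
ee_pos: [0.5066, -0.0213, 0.136]
eef_rot: [-0.432, 3.107, -0.002]
contact_force: [-2.9, -0.2, 15.4]
width: -0.0
grip_force: 7.7
```

Call:
{"method": "send_rows", "body": {
  "moves": [0,0,0.002,0,0,0,0,0,0,0,0,0]
}}

```text
clock: 23.55
ee_pos: [0.5067, -0.0213, 0.1359]
eef_rot: [-0.432, 3.107, -0.002]
contact_force: [-5.0, 0.4, 19.5]
width: -0.001
grip_force: 9.5
```

Call:
{"method": "send_rows", "body": {
  "moves": [0,0,-0.01,0,0,0,-0.03,0,0,0,-0.06,0,0,0,-0.1,0,0,0,-0.1,0,0,0,0,0,0,0,0,0,0,0,0,0]
}}

```text
clock: 24.35
ee_pos: [0.5037, -0.0208, 0.2212]
eef_rot: [0.432, -3.109, -0.001]
contact_force: [0.1, 1.3, -0.1]
width: 0.001
grip_force: 0.0
```

```bash
python3 - <<'E'
from st import *
s=snap('side')
c=cv2.resize(s['img'][165:240,225:290,::-1],None,fx=8,fy=8,interpolation=cv2.INTER_CUBIC)
cv2.imwrite('pics/i.png',c); print(get_state()['contact_force'])
E
```

```text
[ 0.18132385 -0.11023355  0.07650718]
```

View pics/i.png

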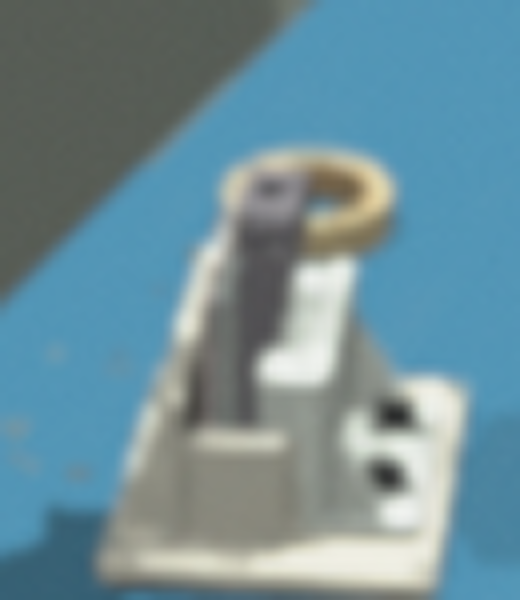

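The wedge is upright and about 9 mm deeper than before, its top now at roughly (270, 190). The cassette is hard against the gasket and the arm touches nothing, so I'm handing in.

```bash
python3 -c "
from cell import sign_off
print(sign_off())"
```

```text
the job is handed in; nothing more can be done
None
```

I slid the cassette back against the gasket, set the wedge in the slot and let go, then pressed it down until it went solid at about 19.5 N; the job was handed in at about 24 s with the arm clear, and no verdict was returned.

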